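# Pump the block clamp up to pressure

## Robot

A 6-joint arm with a two-finger parallel gripper is mounted at the origin on the work surface. World frame = base frame: x ahead of the robot, y to its left, z up, the work surface at z = 0. Lengths are in mm, angles in degrees, forces in N, time in s.
With the tool pointing down it reaches from about 300 to 850 mm from the base axis. Payload 4.2 kg.
Tool frame: the origin (TCP) lies between the finger pads; the fingertips stand ahead of it and the grasp point (between the pads) lies 3 mm ahead of it (nose_length is the z of the fingertips in the tool frame, in mm); z points along the fingers, y is the line along which they close (so a half turn about z gives the same grasp; the last joint's range is limited). The gripper opens to 91 mm and grips with 3 to 60 N. Pads are 32 mm wide; open, the fingers measure 118 mm over their backs; the gripper's body (76 mm by 178 mm) begins 60 mm behind the grasp point.
Start: joints at [-72.307, 18.312, 89.639, -0, 72.044, -1.146], TCP at [185.675, -544.211, 235.976] pointing down, gripper open.
Joint ranges: [-177.97, 177.97], [-48.28, 115.42], [12.27, 149.76], [-77.06, 257.06], [2.81, 150.46], [-146.56, 146.56]. Speed limits (degrees/s): [147.25, 147.25, 180, 180, 180, 180].

## Interface

Orientations are given as [roll, pitch, yaw] about the fixed x, y, z axes, in that order (R = Rz(yaw) Ry(pitch) Rx(roll)).
In Python, from workcell import state, grab_frame, camera_params, job_done, nose_length gives the robot as it stands.
- The arm moves only by the tool step_arm, never from a script. Its argument "plan" is a list that holds one entry, the list of rows, each a list of 5 numbers: the shift along the tool's x, y, z in cm, then the turn about the tool's z in rad, then the opening, from 0 (shut) to 1 (fully open). In form: [[[x, y, z, turn, gripper], ...]]. A call has 1 to 20 rows; each row is the pose to reach, as a shift and turn from the pose commanded when the call began, along the tool's axes at that moment; what a row does not reach only later rows make up. A row lasts 1/8 s, in which the tool goes at most 62.5 mm and 10.7 degrees, less where a joint would pass 70% of its speed; a pose out of reach is approached as far as the arm can. A call with a gripper value outside its range is refused whole. The fingers move at their own pace and stop on an object; "newtons" is the grip in N (left out, the last holds). Time passes only in rows, so rows that repeat a pose let the fingers close. It gives the time, the measured TCP pose, the force, the opening and the grip force at its end, in the units of the state.
- state(): the state, without advancing time (a new reading comes with each control period).
- grab_frame(name): name is "side" or "top"; returns the picture (480x640x3 uint8, blue, green, red); there is no depth.
- camera_params(name): a dict with "camera_matrix" (3x3 intrinsics, pixels), "k1" (the pictures are not rectified: a ray, as slopes to the right and down, at radius r is drawn at 1 + k1 r^2 times it, then the intrinsics apply), "R" (3x3) and "t" (3): a world point X has camera coordinates R X + t. Camera axes: x right, y down, z forward; pixel columns grow to the right and rows downward; lengths in mm; the calibration is good to about 2 mm. A picture is of the moment at which its call begins. camera_params takes no time and is no camera call.
- job_done(): hands the job in; it is judged then, once.
The state is a dict: "time_s": time; "qpos": joint angles; "qvel": joint speeds; "effort": joint torques, N m; "ee_pos": TCP position; "ee_rot": TCP orientation; "force": force on the tool from outside, world axes, zero at the start; "torque": the same for the moment, N m; "gripper_width": finger opening in mm; "gripper_force": force on a finger pad.
Only numpy, scipy, OpenCV 4.12 (cv2) and the standard library are available. Lean on these libraries where they do the work, as an engineer would, in place of code of your own. Each camera call takes 0.05 s, during which the arm holds its last target. There are 200 camera calls.

## Task

Bring the hydraulic block clamp up to working pressure so that the printing block in it can be carved: push the black plunger knob down with the fingertips and let it rise again, over and over, until the orange-capped indicator pin beside it has come all the way out and its green band shows. Work only on the knob: do not touch the pin, and do not lift, carry or shift the loose printing blocks, the hammer or the dye cup. Finish with the plunger let back up and the hand clear.

Things in the scene. Friction and masses are not known exactly. Their poses are not given: they have to be found in the camera images.
- clamp: Hydraulic block clamp, bolted down. Origin: on the plunger's axis at table height, z up. Base plate 150 (x) by 360 mm (y = -105 to 255), 12 thick. Teal pump housing 110 mm (x), y = -100 to 50, top 85 mm up. Black plunger knob at x = y = 0; indicator pin at x = 0, y = -68 mm. On the +y side a wooden printing block is held between two jaws, all below 70 mm.
- plunger_top (a point): Centre of the top face of the black plunger knob (round, 46 mm across, 23 mm high, nearly flat over the middle 30 mm). 147 mm above the table when up; it moves straight down as it is pressed.
- plunger (a joint): Plunger travel, m: 0 = up (spring return, about 0.5 s), 0.018 = down on a hard stop. Spring 4 N at the top, 11 N at the bottom; pumping adds 1 to 2 N, or 2 to 5 N once the pin is fully out. A full stroke down raises the pin 5 to 8 mm (more when fast), a part stroke in proportion; the pin stays put as the plunger rises.
- pin (a joint): How far the indicator pin is out, m: 0 = in, 0.030 = fully out (a stop). Starts anywhere from 0 to 0.012 and keeps its place between strokes; it cannot be pumped past 0.030, and further strokes do no harm.
- pin_top (a point): Centre of the top of the indicator pin: orange cap 16 mm across, 6 mm high, on a 13 mm shaft, white above, green in its lowest 10 mm; the whole green band shows only when fully out. This point is 96 mm above the table when the pin is in, 126 mm when fully out. Not to be touched.
- leaf_block: Loose wooden printing block with slanting dark blue leaf ridges, 85 x 60 mm, 34 mm high; origin at the centre of its underside. Leave it alone.
- diamond_block: Loose pale wooden printing block with grey diamonds, 70 x 70 mm, 34 mm high; origin at the centre of its underside. Leave it alone.
- hammer: Loose carving hammer, wooden handle and steel head, 260 mm long, 26 mm high, lying on the table, its handle along its x axis; origin under its middle. Leave it alone.
- dye_cup: Loose blue cup, 70 mm across and 70 mm high; origin at the centre of its underside. Leave it alone.

How it is judged (in metres and radians):
On the way, in this order (a step that is already met when the one before it is completed fails the run):
1. the fingers press the plunger well down (value of joint plunger above 0.006 m and contact force between the fingers and anything else above 1 N).
2. the plunger has come back up with the pin not yet out (value of joint plunger below 0.004 m and value of joint pin below 0.027 m).
3. the pin is fully out (value of joint pin above 0.027 m), for 0.1 s.
At the end, for the whole second after the job is handed in: The indicator pin is out by more than 27 of its 30 mm, the plunger is back up (within 2 mm), and the loose blocks, the hammer and the cup are within 15 mm of where they were (value of joint pin above 0.027 m and value of joint plunger below 0.002 m and distance of each of leaf_block, diamond_block, hammer, dye_cup from where it was at the start of the episode below 0.015 m); the robot touches nothing.
It fails at once if the indicator pin is touched by the robot (contact force between any of the fingers, the arm and pin_c1 above 0.5 N or contact force between any of the fingers, the arm and pin_c2 above 0.5 N or contact force between any of the fingers, the arm and pin_c3 above 0.5 N).
It fails at once if a loose block, the hammer or the cup is lifted, carried or shifted by 15 mm (distance of any of leaf_block, diamond_block, hammer, dye_cup from where it was at the start of the episode above 0.015 m).
It also fails if it takes over 48 s, if anything falls off the work surface, if the arm or the gripper's body presses on something with over 40 N, if the wrist force passes 120 N, or if a joint passes its speed limit or range.

## Working session

There is one attempt and no reset: what is moved stays moved. The work goes in short steps, Python scripts to look and compute and a tool call to move; the robot and the scene stay as the last step left them, time stands still between calls to the robot, and variables do not carry over. Pictures are saved under pics/ and viewed, at most 10 in all, crops included, and the job is handed in when it is done.

Besides the shell and the picture viewer there is one more tool, called after "Call:" as a command line: name --argument value ..., lists and objects as JSON in quotes. step_arm: Moves the arm, as the interface text tells. Its arguments: {"type":"object","properties":{"plan":{"type":"array","items":{"type":"array","items":{"type":"array","items":{"type":"number"}}}},"newtons":{"type":"number"}},"required":["plan"]}

```bash
mkdir -p pics
python3 - <<'E'
from workcell import *
import cv2,numpy as np
for n in("top","side"):
    cv2.imwrite(f"pics/{n}0.png",grab_frame(n)); p=camera_params(n); print(n,p)
print(state(),nose_length() if callable(nose_length) else nose_length)
E
```

```text
top {'camera_matrix': array([[487.65938291,   0.        , 317.30918964],
       [  0.        , 487.65938291, 229.72723226],
       [  0.        ,   0.        ,   1.        ]]), 'k1': -0.04789424289270621, 'R': array([[-0.00156917, -0.99998111, -0.00594352],
       [-0.99356606,  0.00223211, -0.11323207],
       [ 0.1132432 ,  0.0057276 , -0.99355079]]), 't': array([ 44.42926169, 595.55443788, 897.47215141])}
side {'camera_matrix': array([[555.98521968,   0.        , 321.61517681],
       [  0.        , 555.98521968, 238.52307932],
       [  0.        ,   0.        ,   1.        ]]), 'k1': -0.14206516035716252, 'R': array([[-0.735837  , -0.67703515, -0.01293466],
       [-0.44433417,  0.49716335, -0.74524878],
       [ 0.51099026, -0.54263432, -0.66666104]]), 't': array([488.14754246, 324.24876771, 955.59288074])}
{'time_s': 0.1, 'qpos': array([-7.23065748e+01,  1.83465586e+01,  8.96981037e+01, -1.59092767e-03,
        7.20444584e+01, -1.14584069e+00]), 'qvel': array([ 0.05347527, -0.08583212, -0.22303754,  0.01757856,  0.03721927,
        0.0083062 ]), 'effort': array([-4.63001652e-04, -4.13333380e+01, -2.32509470e+01,  7.26951356e-02,
        4.21070913e-02, -3.59753017e-05]), 'ee_pos': array([ 185.54423614, -543.80616818,  235.22745601]), 'ee_rot': array([-1.79910867e+02, -2.69801163e-04,  1.88397573e+01]), 'force': array([ 0.0311607 , -0.59469971, -0.02341346]), 'torque': array([-0.01626694, -0.01893609, -0.02175442]), 'gripper_force': 0.0, 'gripper_width': 91.23027341895387} 22.0
```

View pics/top0.png

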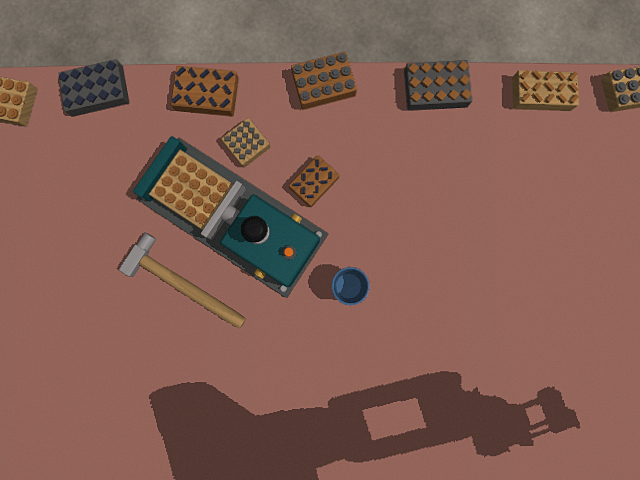

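View pics/side0.png

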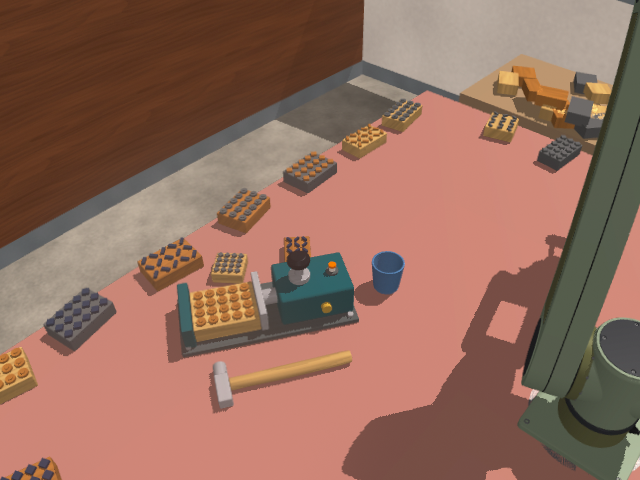

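The top view shows the black knob near (255,230), the orange pin cap near (289,252), and the cup at (350,286). In the side view the knob is at (298,260) and the cap at (332,267).

```bash
cat > h.py <<'E'
import cv2,numpy as np
from workcell import *
def ray(n,uv):
    p=camera_params(n);K=p["camera_matrix"]
    s=cv2.undistortPoints(np.array([[uv]],float),K,np.array([p["k1"],0,0,0,0])).ravel()
    R=np.array(p["R"]);return -R.T@p["t"],R.T@np.r_[s,1]
def onz(n,uv,z):
    c,d=ray(n,uv);return c+d*(z-c[2])/d[2]
def cross(a,b):
    (c1,d1),(c2,d2)=ray("top",a),ray("side",b)
    s=np.linalg.lstsq(np.c_[d1,-d2],c2-c1,rcond=None)[0]
    p,q=c1+s[0]*d1,c2+s[1]*d2;return (p+q)/2,np.linalg.norm(p-q)
def blob(m,box):
    x0,y0,x1,y1=box;s=m[y0:y1,x0:x1].astype(np.uint8)
    k,l,st,c=cv2.connectedComponentsWithStats(s);i=1+st[1:,4].argmax()
    return c[i]+[x0,y0],st[i]+[x0,y0,0,0,0]
def orange(im):
    h=cv2.cvtColor(im,cv2.COLOR_BGR2HSV);return (h[...,0]<18)&(h[...,1]>200)&(h[...,2]>150)
E
python3 - <<'E'
from h import *
t,s=cv2.imread("pics/top0.png"),cv2.imread("pics/side0.png")
a=blob(t.max(2)<45,(230,205,280,255));b=blob(orange(t),(275,240,303,265));c=blob(orange(s),(320,255,345,280))
d=blob(s.max(2)<60,(280,245,315,275))
print(a,b,c,d)
K=onz("top",a[0],140);pin,g=cross(b[0],c[0])
print("knob z140",K,"z147",onz("top",a[0],147),"side",onz("side",d[0],137),"pin",pin,g,np.linalg.norm((K-pin)[:2]))
st=state();y=np.radians(st["ee_rot"][2]);X=np.array([np.cos(y),np.sin(y)]);Y=np.array([np.sin(y),-np.cos(y)])
D=(K-st["ee_pos"])[:2];print("shift tool xy cm",D@X/10,D@Y/10)
E
```

```text
(array([251.58373984, 228.2504065 ]), array([230, 216,  37,  27, 615])) (array([288.28571429, 251.5       ]), array([285, 248,   8,   8,  56])) (array([331.92307692, 264.56410256]), array([329, 262,   7,   6,  39])) (array([297.34065934, 265.63736264]), array([287, 260,  23,  10,  91]))
knob z140 [586.32076188 154.05667085 140.        ] z147 [585.49925836 153.06484581 147.        ] side [570.24335189 167.33162336 137.        ] pin [548.69258449  93.59872296 100.25467063] 2.0343953249905726 71.21125750769869
shift tool xy cm 60.466069746743 -53.1055370582345
```

Call:
step_arm --plan '[[[1.0,-0.9,0,0,0],[3,-2.6,0,0,0],[6,-5.3,0,0,0],[9.5,-8.3,0,0,0],[13,-11.4,0,0,0],[16.5,-14.5,0,0,0],[20,-17.6,0,0,0],[23.5,-20.6,0,0,0],[27,-23.7,0,0,0],[30.5,-26.8,0,0,0],[34,-29.9,0,0,0],[37.5,-32.9,0,0,0],[41,-36,0,0,0],[44.5,-39.1,0,0,0],[48,-42.2,0,0,0],[51.5,-45.2,0,0,0],[55,-48.3,0,0,0],[58,-51,0.5,0,0],[59.5,-52.3,1.5,0,0],[60.2,-52.9,2.5,0,0]]]' --newtons 10

```text
time_s: 2.6
ee_pos: [583.8, 151.7, 210.0]
ee_rot: [180.0, 0.1, 18.9]
force: [-0.2, 0.5, 0.9]
gripper_width: 0.8
gripper_force: 0.0
```

Run:
```python
from h import *
im=grab_frame("side");cv2.imwrite("pics/s1.png",cv2.resize(im[130:350,180:420],None,fx=2.4,fy=2.4))
s=state();print(s["time_s"],s["ee_pos"],s["ee_rot"],s["force"],s["gripper_width"])
```

```text
2.65 [583.55072153 151.76879664 208.47078784] [-179.97008164    0.19696352   18.89047686] [-0.80822074  0.71035087 -0.99169945] 0.6217415847686888
```

View pics/s1.png

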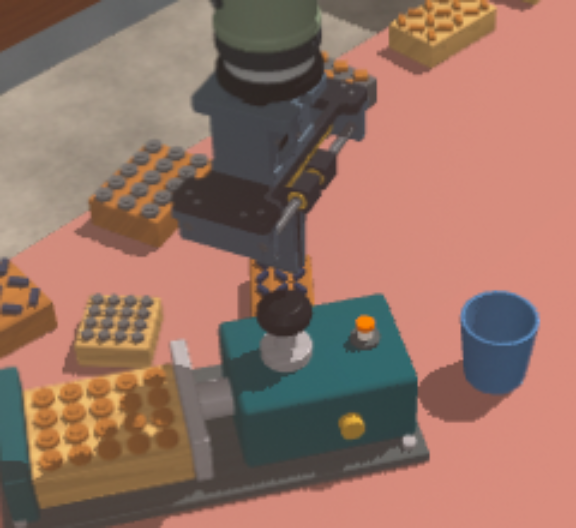

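The closed fingertips, at crop (287,270), sit directly above the knob at (287,305). The pin cap at (365,323) is well off to the right, so I'll try one stroke.

Call:
step_arm --plan '[[[0,0,2,0,0],[0,0,3.8,0,0],[0,0,5,0,0],[0,0,5.9,0,0],[0,0,5.9,0,0],[0,0,5.9,0,0]]]'

```text
time_s: 3.4
ee_pos: [583.6, 149.5, 153.7]
ee_rot: [180.0, 0.1, 18.8]
force: [-2.9, -1.7, 10.3]
gripper_width: 0.5
gripper_force: 4.9
```

Run:
```python
from h import *
im=grab_frame("side");cv2.imwrite("pics/s2.png",cv2.resize(im[200:330,240:420],None,fx=3,fy=3))
s=state();print(s["time_s"],s["ee_pos"],s["force"])
```

```text
3.45 [583.58780562 149.55976235 153.80775582] [-3.34431747 -1.28272511  9.2015751 ]
```

View pics/s2.png

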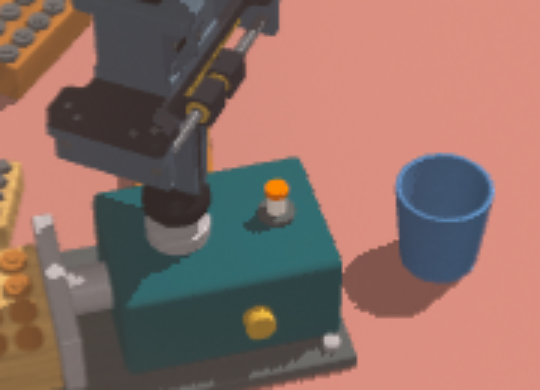

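The fingers are centred on the pressed knob near (177,205), and the pin has risen, with its cap at (277,188). I'll keep pumping.

Call:
step_arm --plan '[[[0,0,-1.0,0,0],[0,0,-2.1,0,0],[0,0,-2.1,0,0],[0,0,-2.1,0,0],[0,0,-2.1,0,0],[0,0,-2.1,0,0],[0,0,-0.9,0,0],[0,0,0.3,0,0],[0,0,0.3,0,0],[0,0,0.3,0,0],[0,0,-1.0,0,0],[0,0,-2.1,0,0],[0,0,-2.1,0,0],[0,0,-2.1,0,0],[0,0,-2.1,0,0],[0,0,-2.1,0,0],[0,0,-0.9,0,0],[0,0,0.3,0,0],[0,0,0.3,0,0],[0,0,0.3,0,0]]]'

```text
time_s: 5.95
ee_pos: [585.5, 151.1, 151.0]
ee_rot: [180.0, -0.2, 18.8]
force: [-1.5, 0.2, 10.7]
gripper_width: 0.3
gripper_force: 5.8
```

Run:
```python
from h import *
im=grab_frame("side");c,_=blob(orange(im),(315,235,350,285));s0=cv2.imread("pics/side0.png");c0,_=blob(orange(s0),(315,255,350,285))
p=camera_params("side");
def pz(z):
    return cv2.projectPoints(np.array([[549.,93.6,z]]),cv2.Rodrigues(p["R"])[0],p["t"],p["camera_matrix"],np.array([p["k1"],0,0,0,0]))[0].ravel()
print(c0,c,"px/mm",(pz(126)-pz(96))/30,"rise mm",(c-c0)[1]/((pz(126)-pz(96))[1]/30))
s=state();print(s["time_s"],s["ee_pos"],s["force"])
```

```text
[331.92307692 264.56410256] [331.92307692 258.56410256] px/mm [-0.00058817 -0.35936396] rise mm 16.696165218848567
6.0 [585.52570891 151.05428823 150.96639606] [-0.77466933 -0.16291994 11.54429313]
```

Call:
step_arm --plan '[[[0,0,-1.0,0,0],[0,0,-2.1,0,0],[0,0,-2.1,0,0],[0,0,-2.1,0,0],[0,0,-2.1,0,0],[0,0,-2.1,0,0],[0,0,-0.9,0,0],[0,0,0.2,0,0],[0,0,0.2,0,0],[0,0,0.2,0,0],[0,0,-1.0,0,0],[0,0,-2.1,0,0],[0,0,-2.1,0,0],[0,0,-2.1,0,0],[0,0,-2.1,0,0],[0,0,-2.1,0,0],[0,0,-0.9,0,0],[0,0,0.2,0,0],[0,0,0.2,0,0],[0,0,0.2,0,0]]]'

```text
time_s: 8.5
ee_pos: [584.8, 150.9, 150.7]
ee_rot: [180.0, -0.2, 18.8]
force: [-6.5, -1.6, 20.8]
gripper_width: 0.6
gripper_force: 10.2
```

Call:
step_arm --plan '[[[0,0,-1.0,0,0],[0,0,-2.3,0,0],[0,0,-2.3,0,0],[0,0,-2.3,0,0],[0,0,-2.3,0,0],[0,0,-2.3,0,0],[0,0,-1.0,0,0],[0,0,0.1,0,0],[0,0,0.1,0,0],[0,0,0.1,0,0],[0,0,-1.0,0,0],[0,0,-2.3,0,0],[0,0,-5,0,0],[0,0,-9,0,0],[0,0,-13,0,0],[0,0,-13,0,0]]]'

```text
time_s: 10.5
ee_pos: [586.1, 151.2, 280.0]
ee_rot: [180.0, -0.4, 18.8]
force: [-1.1, -0.0, -0.6]
gripper_width: 0.5
gripper_force: 0.0
```

Run:
```python
from h import *
im=grab_frame("side");c,_=blob(orange(im),(315,235,350,285));print("rise",(264.564-c[1])/.3594)
cv2.imwrite("pics/s3.png",cv2.resize(im[200:330,240:420],None,fx=4,fy=4))
s=state();print(s["time_s"],s["ee_pos"],s["force"])
```

```text
rise 20.639005388384547
10.55 [585.00893975 150.94920396 277.67980384] [-0.25129026  0.63613217 -0.86998174]
```

View pics/s3.png

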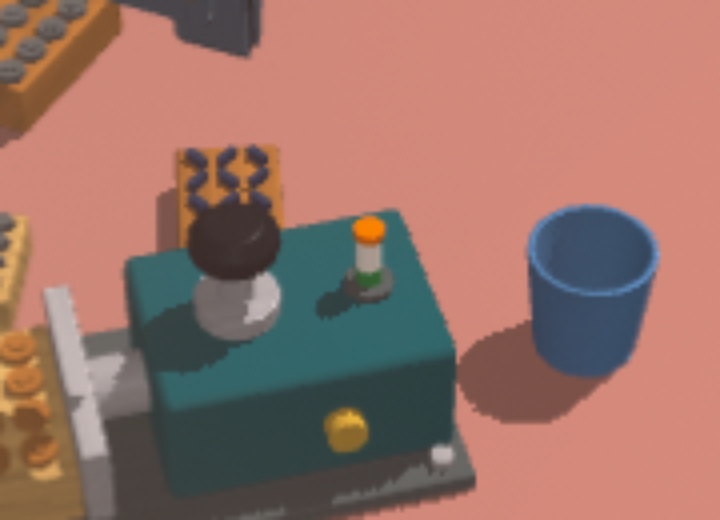

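The pin is well out, with its cap at (369,230) and green showing at (369,280), and the plunger is back up. Two extra strokes do no harm and will confirm the pin is on its stop.

Call:
step_arm --plan '[[[0,0,4,0,0],[0,0,8,0,0],[0,0,10.7,0,0],[0,0,12,0,0],[0,0,13.1,0,0],[0,0,13.1,0,0],[0,0,12,0,0],[0,0,10.7,0,0],[0,0,10.7,0,0],[0,0,10.7,0,0],[0,0,10.7,0,0],[0,0,12,0,0],[0,0,13.1,0,0],[0,0,13.1,0,0],[0,0,11.5,0,0],[0,0,8,0,0],[0,0,3,0,0],[0,0,0,0,0],[0,0,0,0,0],[0,0,0,0,0]]]'

```text
time_s: 13.05
ee_pos: [583.8, 150.7, 274.8]
ee_rot: [-180.0, 0.2, 18.8]
force: [-0.1, -0.5, -0.1]
gripper_width: 0.5
gripper_force: 0.0
```

Run:
```python
from h import *
im=grab_frame("side");c,_=blob(orange(im),(315,235,350,285));print("rise",(264.564-c[1])/.3594)
a=cv2.imread("pics/side0.png");cv2.imwrite("pics/s4.png",im[200:420,180:420])
d=lambda i:i[330:410,210:360].astype(int)
print("hammer diff",abs(d(a)-d(im)).max(2).mean());s=state();print(s["time_s"],s["ee_pos"],s["force"])
```

```text
rise 20.639005388384547
hammer diff 6.756166666666667
13.1 [583.69183385 150.62889948 274.53439669] [-0.94656578 -0.2997137   0.36221041]
```

View pics/s4.png

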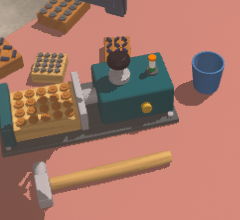

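The pin didn't rise any further with the two extra strokes, so it is on its stop. The plunger is up, the hammer, cup and blocks look where they were, and the hand is clear.

```bash
python3 -c "from workcell import *;print(job_done())"
```

```text
the job is handed in; nothing more can be done
None
```

The clamp looks pumped up and the job is handed in at about 13 s: the pin rose about 21 mm to its stop with the green band showing, the plunger is back up and the hand is clear; no verdict was returned.

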